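# Nest the beakers in the jar and screw on its lid

### The arm

A 7-joint arm with a two-finger parallel gripper is mounted at the origin on the work surface. World frame = base frame: x ahead of the robot, y to its left, z up, the work surface at z = 0. Lengths are in mm, angles in rad, forces in N, time in s.
With the tool pointing down it reaches from about 425 to 975 mm from the base axis. Payload 16.7 kg.
Tool frame: the origin (TCP) lies on the centre line of the jaws, within the pads' length; the fingertips stand 8 mm ahead of it and the grasp point (between the pads) lies 11 mm behind it; z points along the fingers, y is the line along which they close (so a half turn about z gives the same grasp; the last joint's range is limited). The gripper opens to 85 mm and grips with 20 to 120 N. Pads are 22 mm wide; open, the fingers measure 114 mm over their backs; the gripper's body (76 mm by 85 mm) begins 54 mm behind the grasp point. The pads swing forward as they close: fully open they stand 13 mm farther back than shut.
Start: joints at [-1.258, 0.426, 0.074, 1.606, -0.034, 1.111, -0.067], TCP at [301.356, 603.954, 239.302] pointing down, gripper open.
Joint ranges: [-2.85, 2.85], [-0.5, 2.14], [-1.23, 1.37], [0.21, 2.46], [-1.02, 4.16], [0.16, 2.05], [-2.73, 2.73]. Speed limits (rad/s): [1.89, 1.89, 2.39, 2.39, 3.01, 3.01, 3.01].

### API

Orientations are given as a unit quaternion [w, x, y, z].
In Python, from cell import env gives the robot as it stands. The module is installed in compiled form; this text tells all that it offers.
- The arm moves only by the shell command python3 -m pendant 'ROWS' [FORCE]. ROWS is JSON, a list of rows, each an object of numbers: "grip": the opening, from 0 (shut) to 1 (fully open); "dx", "dy", "dz": the shift along the tool's x, y, z in m; "ax", "ay", "az": the turn, a rotation vector about the tool's x, y, z in rad. A call has 1 to 8 rows; each row is the pose to reach, as a shift and turn from the pose commanded when the call began, along the tool's axes at that moment; what a row does not reach only later rows make up. A row lasts 1/8 s, in which the tool goes at most 62.5 mm and 10.7 degrees, less where a joint would pass 70% of its speed; a pose out of reach is approached as far as the arm can. A call with a gripper value outside its range is refused whole. The fingers move at their own pace and stop on an object; FORCE is the grip in N (left out, the last holds). Time passes only in rows, so rows that repeat a pose let the fingers close. It gives the time, the measured TCP pose, the force, the opening and the grip force at its end, in the units of the state.
- env.read_state(): the state, without advancing time (a new reading comes with each control period).
- env.read_camera(name): name is "scene" or "top" or "wrist"; returns a dict with "image" (400x640x3 uint8, red, green, blue), "z_map" (400x640 float32, mm along the optical axis (not along the pixel's ray), 0 where there is no reading), "intrinsics" (3x3 intrinsics, pixels), "world_from_camera" (4x4, takes a point from camera to world coordinates). Camera axes: x right, y down, z forward; pixel columns grow to the right and rows downward; lengths in mm; the calibration is good to about 2 mm. A picture is of the moment at which its call begins.
- env.sign_off(): hands the job in; it is judged then, once.
The state is a dict: "t": time; "qpos": joint angles; "qvel": joint speeds; "tau": joint torques, N m; "ee_pos": TCP position; "tcp_rot": TCP orientation; "wrist_force": force on the tool from outside, world axes, zero at the start; "torque": the same for the moment, N m; "width": finger opening in mm; "grasp_force": force on a finger pad.
Only numpy, scipy, OpenCV 4.12 (cv2) and the standard library are available. Lean on these libraries where they do the work, as an engineer would, in place of code of your own. Each camera call takes 0.05 s, during which the arm holds its last target. There are 200 camera calls.

### The job

Pack the clean beaker set away: unscrew the lid of the clamped jar and lay it on the bench the right way up, then put all the loose beakers that are there into the jar, one inside the other from the largest to the smallest, each standing upright on the floor of the next larger one. Put the lid squarely back on the jar, let it drop into the start of the thread (turning it back a little finds it), and screw it clockwise until it is fully home. Leave the other things on the bench where they are.

Things in the scene. Friction and masses are not known exactly. Their poses are not given: they have to be found in the camera images.
- jar_mouth (a point): Straight-sided wide-mouth jar of translucent white plastic, fixed upright in a bench clamp (dark base plate 110 x 150 mm, grey jaws 54 mm high), so it cannot turn or shift. This point: centre of its mouth, level with the rim, 98 mm above the bench, z up. Mouth 76 mm across inside, neck 86 mm outside; flat inner floor 83 mm below the rim. Three-start thread outside the neck (see jar_thread).
- jar_thread (a point): Start of one of the jar's three thread ridges, in direction x from jar_mouth and 4.5 mm below the rim; the others start 120 and 240 degrees round. Ridges are 3 mm high, 96 mm across the crests; from its start each falls clockwise (seen from above) by 21 mm per turn, over 216 degrees, so ridges lie 7 mm apart in height. Axes as jar_mouth.
- lid_c (a point): The jar's white screw lid, at the start screwed on the jar; 106 mm across, 42 mm high over all, 90 g: skirt 18 mm high (100 mm across inside), panel 4 mm thick, and on it an upright grip fin across the middle, 66 mm long along this point's x axis, 12 mm thick, 20 mm high. This point is on the lid's axis half-way up, 21 mm above the skirt's lower edge. Fully home it is 3 mm above jar_mouth.
- lid_lug (a point): One of three lugs inside the lid's skirt (12 mm long, 3 mm high), in direction x from the lid's axis, the others at 120 and 240 degrees. At the start they are 65 to 75 degrees clockwise past the ridge starts; 10 to 20 degrees behind the starts the lid lifts off. Put on with lugs above the ridges it drops 7 mm there when turned back, to 4 mm above home; 70 to 90 degrees clockwise of the starts it is home.
- beaker1_c (a point): The largest of up to five round, slightly tapered open beakers of plain whitish polypropylene, all alike but for their size; 68 mm across at the rim, 62 mm at the foot, 78 mm high, walls 2 mm, floor 3 mm thick, 60 g, standing upright on the bench. This point lies on its axis half-way up, z up along the axis. Not every beaker is there each time.
- beaker2_c (a point): The second largest of up to five round, slightly tapered open beakers of plain whitish polypropylene, all alike but for their size; 58 mm across at the rim, 52 mm at the foot, 74 mm high, walls 2 mm, floor 3 mm thick, 50 g, standing upright on the bench. This point lies on its axis half-way up, z up along the axis. Not every beaker is there each time.
- beaker3_c (a point): The middle-sized of up to five round, slightly tapered open beakers of plain whitish polypropylene, all alike but for their size; 48 mm across at the rim, 42 mm at the foot, 70 mm high, walls 2 mm, floor 3 mm thick, 40 g, standing upright on the bench. This point lies on its axis half-way up, z up along the axis. Not every beaker is there each time.
- beaker4_c (a point): The second smallest of up to five round, slightly tapered open beakers of plain whitish polypropylene, all alike but for their size; 38 mm across at the rim, 32 mm at the foot, 66 mm high, walls 2 mm, floor 3 mm thick, 30 g, standing upright on the bench. This point lies on its axis half-way up, z up along the axis. Not every beaker is there each time.
- beaker5_c (a point): The smallest of up to five round, slightly tapered open beakers of plain whitish polypropylene, all alike but for their size; 28 mm across at the rim, 22 mm at the foot, 62 mm high, walls 2 mm, floor 3 mm thick, 24 g, standing upright on the bench. This point lies on its axis half-way up, z up along the axis. Not every beaker is there each time.
- flask_a_c (a point): Conical glass flask with a foil cap, 104 mm across the foot, 178 mm high; a bystander. This point is at its centre, half-way up.
- flask_b_c (a point): A second conical glass flask with a foil cap, 104 mm across the foot, 178 mm high; a bystander. This point is at its centre, half-way up.
- culture_pot_c (a point): Closed culture pot with yellowish contents and a white finned lid, 94 mm across, 153 mm high; a bystander. This point is at its centre, half-way up.
- small_bottle_c (a point): Small clear bottle with an orange cap, 56 mm across, 94 mm high; a bystander. This point is at its centre, half-way up.
- petri_dishes_c (a point): Stack of three petri dishes, 89 mm across, 44 mm high; a bystander. This point is at its centre, half-way up.
- tip_box_c (a point): Closed box of pipette tips, blue with a clear lid, 85 x 120 x 73 mm; a bystander. This point is at its centre, half-way up.
- marker_c (a point): Marker pen lying flat, 127 mm long, 14 mm thick; a bystander. This point is at its centre, half-way up.

How it is judged (in metres and radians):
On the way, in this order (a step that is already met when the one before it is completed fails the run):
1. the lid lies on the bench the right way up, off the jar (height (world z) of lid_c below 0.03 m and angle between lid_c's own z axis and vertical below 0.15 rad and horizontal distance between lid_c and jar_mouth above 0.1 m), for 0.2 s.
2. all the beakers present are nested in the jar in order of size (horizontal distance between each of beaker1_c, beaker2_c, beaker3_c, beaker4_c, beaker5_c and jar_mouth below 0.03 m and z of beaker1_c in the frame of jar_mouth below -0.022 m and angle between each of beaker1_c, beaker2_c, beaker3_c, beaker4_c, beaker5_c's own z axis and vertical below 0.35 rad and horizontal distance between each of beaker2_c, beaker3_c, beaker4_c, beaker5_c and beaker1_c below 0.031 m and z of beaker2_c in the frame of jar_mouth below -0.024 m and horizontal distance between each of beaker3_c, beaker4_c, beaker5_c and beaker2_c below 0.026 m and z of beaker3_c in the frame of jar_mouth below -0.026 m and horizontal distance between each of beaker4_c, beaker5_c and beaker3_c below 0.021 m and z of beaker4_c in the frame of jar_mouth below -0.028 m and horizontal distance between beaker5_c and beaker4_c below 0.016 m and z of beaker5_c in the frame of jar_mouth below -0.03 m), for 0.2 s.
3. the lid sits square on the jar with its lugs dropped into the thread starts (z of lid_c in the frame of jar_mouth below 0.0085 m and horizontal distance between lid_c and jar_mouth below 0.006 m and angle between lid_c's own z axis and vertical below 0.08 rad), for 0.1 s.
4. the lid is screwed fully home (z of lid_c in the frame of jar_mouth below 0.0045 m and horizontal distance between lid_c and jar_mouth below 0.006 m and angle between lid_c's own z axis and vertical below 0.04 rad), for 0.2 s.
At the end, for the whole second after the job is handed in: Each beaker present is inside the jar and inside every larger one (axes closer than the larger foot radius, tilt under 0.35 rad, foot within 22 mm of the jar floor); the lid is on square (tilt under 0.04 rad), centred within 6 mm, screwed down to within 1.5 mm of the rim (all of step 2 and all of step 4); the robot touches nothing.
It fails at once if a bystander is moved more than 3 cm or knocked over (distance of any of flask_a_c, flask_b_c, culture_pot_c, small_bottle_c, petri_dishes_c, tip_box_c, marker_c from where it was at the start of the episode above 0.03 m or angle between any of flask_a_c, flask_b_c, culture_pot_c, small_bottle_c, petri_dishes_c, tip_box_c, marker_c's own z axis and vertical above 0.5 rad).
Of beaker1, beaker2, beaker3, beaker4, beaker5 only 3 to 5 are there at a start; the rules pass over those that are not, and their reading is None.
At some moment in a run one of lid, beaker1, beaker2 may be knocked a few centimetres aside while the robot is not near it.
It also fails if it takes over 210 s, if anything falls off the work surface, if the arm or the gripper's body presses on something with over 40 N, if the wrist force passes 120 N, or if a joint passes its speed limit or range.

## Working session

There is one attempt and no reset: what is moved stays moved. The work goes in short steps, Python scripts to look and compute and a shell command to move; the robot and the scene stay as the last step left them, time stands still between calls to the robot, and variables do not carry over. Pictures are saved under pics/ and viewed, at most 14 in all, crops included, and the job is handed in when it is done.

```bash
mkdir -p pics; cat > h.py <<'E'
import numpy as np, cv2
from cell import env
def cam(n, save=None):
    c=env.read_camera(n)
    if save: cv2.imwrite('pics/'+save+'.png', c['image'][:,:,::-1])
    return c
def cloud(c):
    z=c['z_map'].astype(float); K=c['intrinsics']; T=c['world_from_camera']
    v,u=np.mgrid[:z.shape[0],:z.shape[1]]
    P=np.stack([(u-K[0,2])/K[0,0]*z,(v-K[1,2])/K[1,1]*z,z],-1)
    W=P@T[:3,:3].T+T[:3,3]; W[z==0]=np.nan
    return W
def ray(c,u,v,h):
    K=c['intrinsics'];T=c['world_from_camera']
    d=T[:3,:3]@np.array([(u-K[0,2])/K[0,0],(v-K[1,2])/K[1,1],1.]);o=T[:3,3]
    return o+d*(h-o[2])/d[2]
E
python3 - <<'E'
from h import *
s=env.read_state()
for k in s: print(k,np.round(s[k],3))
for n in ('top','scene','wrist'):
    c=cam(n,n+'0'); print(n,np.round(c['intrinsics'][0],0),np.round(c['world_from_camera'],3).tolist())
E
```

```text
t 0.0
qpos [-1.257  0.427  0.074  1.607 -0.034  1.111 -0.067]
qvel [-0.001  0.001 -0.002 -0.001  0.     0.    -0.002]
tau [-2.0000e-03 -9.4982e+01  3.7600e+00 -4.6349e+01  1.9000e-02  1.0000e-02
  0.0000e+00]
ee_pos [301.211 603.598 238.609]
tcp_rot [-0.     0.229  0.973 -0.001]
wrist_force [-0.244  0.148  0.291]
torque [-0.035  0.004 -0.077]
grasp_force 0.0
width 85.506
top [429.   0. 319.] [[0.022, -0.996, 0.089, 440.365], [-1.0, -0.022, 0.004, 17.524], [-0.002, -0.089, -0.996, 1463.145], [0.0, 0.0, 0.0, 1.0]]
scene [431.   0. 324.] [[0.121, 0.714, -0.689, 1387.684], [0.993, -0.094, 0.077, -107.468], [-0.01, -0.694, -0.72, 974.139], [0.0, 0.0, 0.0, 1.0]]
wrist [291.   0. 316.] [[0.447, 0.862, 0.239, 240.851], [0.895, -0.43, -0.121, 634.201], [-0.002, 0.267, -0.964, 374.38], [0.0, 0.0, 0.0, 1.0]]
```

View pics/top0.png

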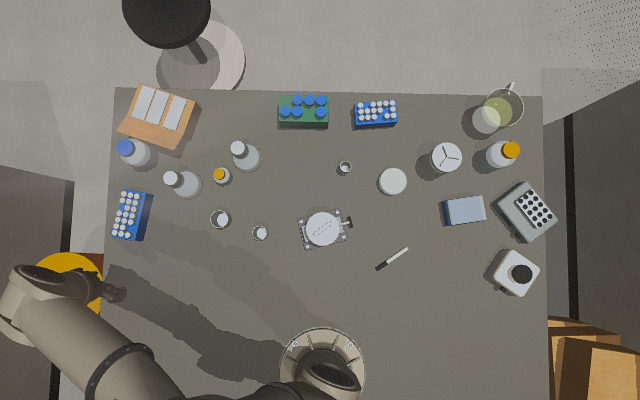

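View pics/scene0.png

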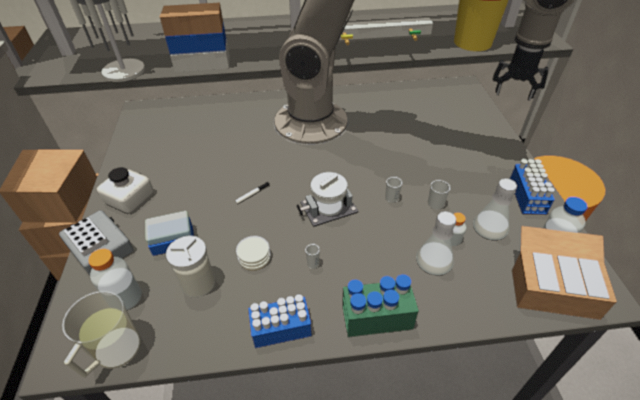

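Top view: jar with lid at (323,229), and loose beakers at (220,219), (260,232) and (345,167). The flasks are near (245,155) and (182,183), the small bottle at (221,176) and the marker at (392,259). The scene view shows the same three beakers at (393,188), (438,194) and (313,256).

```bash
python3 - <<'E'
from h import *
for n,seeds in (('top',dict(jar=(323,229),bA=(220,219),bB=(260,232),bC=(345,167),bot=(221,176),marker=(392,259),petri=(392,181))),('scene',dict(jar=(329,188),bA=(438,194),bB=(393,188),bC=(313,256)))):
    c=cam(n); W=cloud(c)
    m=(W[...,2]>12).astype(np.uint8); nl,L=cv2.connectedComponents(m)
    for k,(u,v) in seeds.items():
        r=14 if k not in('jar',) else 30
        sub=W[v-r:v+r,u-r:u+r].reshape(-1,3); sub=sub[np.isfinite(sub[:,2])]
        sub=sub[sub[:,2]>12]
        if len(sub)<10: print(k,'few');continue
        zt=np.percentile(sub[:,2],97); top=sub[sub[:,2]>zt-6]
        lo,hi=np.percentile(top[:,:2],[1,99],axis=0)
        print(n,k,'zmax',round(zt,1),'top',len(top),'bbox',lo.round(),hi.round(),'ctr',((lo+hi)/2).round(1),'size',(hi-lo).round(1))
    im=c['image']
    if n=='top':
        crop=cv2.resize(im[145:260,190:370],None,fx=4.4,fy=4.4,interpolation=cv2.INTER_CUBIC)
        cv2.imwrite('pics/topcrop.png',crop[:,:,::-1])
E
```

```text
top jar zmax 122.7 top 81 bbox [446. -18.] [488.  35.] ctr [466.8   8.5] size [42.1 53. ]
top bA zmax 78.4 top 38 bbox [465. 317.] [520. 373.] ctr [492.2 344.9] size [55.2 55.5]
top bB zmax 74.3 top 24 bbox [429. 190.] [471. 236.] ctr [450. 213.] size [42.2 46.3]
top bC zmax 68.4 top 25 bbox [657. -78.] [692. -45.] ctr [674.5 -61.9] size [34.1 33.1]
top bot zmax 98.4 top 76 bbox [621. 331.] [652. 363.] ctr [636.3 347. ] size [31.2 31.2]
top marker zmax 20.9 top 47 bbox [ 339. -270.] [ 411. -180.] ctr [ 375.3 -225.4] size [71.9 90.1]
top petri zmax 49.6 top 342 bbox [ 591. -263.] [ 671. -183.] ctr [ 631.  -223.4] size [80.8 80.1]
scene jar zmax 121.0 top 92 bbox [451. -17.] [492.  37.] ctr [471.6  10. ] size [40.7 53.8]
scene bA zmax 75.0 top 79 bbox [464. 316.] [524. 373.] ctr [494.  344.7] size [59.1 57. ]
scene bB zmax 71.1 top 54 bbox [428. 190.] [476. 236.] ctr [452.2 212.9] size [48.2 46.1]
scene bC zmax 68.0 top 50 bbox [657. -80.] [695. -45.] ctr [675.9 -62.6] size [37.9 35.4]
```

View pics/topcrop.png

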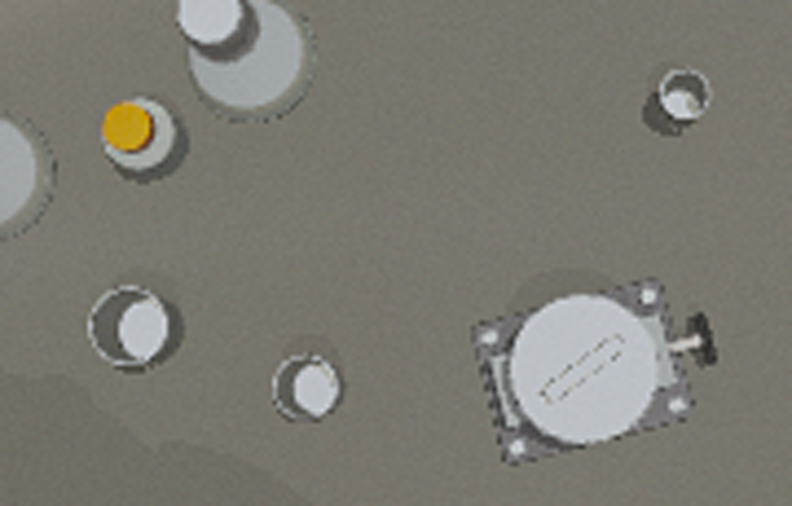

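Three beakers are present. By rim size they are #2 at A (493,345), #3 at B (451,213) and #4 at C (675,-62). Next I'll measure the lid centre and fin direction, and get a planner for the deltas.

```bash
cat >> h.py <<'E'
def yawy(s):
    w,x,y,z=s['tcp_rot']; 
    return np.degrees(np.arctan2(1-2*(x*x+z*z),2*(x*y-w*z)))
def plan(*wps):
    """waypoints (x,y,z,yaw of tool y in deg) -> tool-axis deltas, chained"""
    s=env.read_state(); p=np.array(s['ee_pos']); a=yawy(s)
    print('t',round(s['t'],2),'at',p.round(1),'yaw',round(a,1),'q7',round(s['qpos'][6],2),'w',round(s['width'],1),'gf',round(s['grasp_force'],1),'F',np.round(s['wrist_force'],1))
    for x,y,z,b in wps:
        r=np.radians(a); ty=np.array([np.cos(r),np.sin(r)]); tx=np.array([-ty[1],ty[0]])
        d=np.array([x,y])-p[:2]
        print(f'-> dx {d@tx/1e3:.4f} dy {d@ty/1e3:.4f} dz {(p[2]-z)/1e3:.4f} az {-np.radians((b-a+180)%360-180):.3f}')
        p=np.array([x,y,z],float); a=b
def lid(c,zp,zf,ctr,R=75):
    W=cloud(c); d=np.hypot(W[...,0]-ctr[0],W[...,1]-ctr[1])
    P=W[(d<R)&(abs(W[...,2]-zp)<6)][:,:2]; F=W[(d<R)&(W[...,2]>zf-7)&(W[...,2]<zf+6)][:,:2]
    (a,_),r=(cv2.minEnclosingCircle(P.astype(np.float32)))
    cx=(np.percentile(P,.5,axis=0)+np.percentile(P,99.5,axis=0))/2
    m=cv2.minAreaRect(F.astype(np.float32)); e=np.linalg.eigh(np.cov(F.T))[1][:,1]
    return cx.round(1),round(r,1),np.round(m[0],1),np.round(m[1],1),round(float(np.degrees(np.arctan2(e[1],e[0]))),1)
E
python3 - <<'E'
from h import *
for n in('top','scene'): print(n,lid(cam(n),102,122,(469,9)))
plan((469,9,240,38),(469,9,113,38))
E
```

```text
top (array([467. ,   9.5]), 53.9, array([466.6,   9.6]), array([11.7, 64.7]), 127.5)
scene (array([470. ,   9.2]), 55.4, array([469.9,   9.7]), array([13.9, 66.4]), 126.6)
t 0.35 at [301.3 603.9 239.1] yaw 63.5 q7 -0.07 w 85.3 gf 0.0 F [-0.3 -0.   0.3]
-> dx -0.4156 dy -0.4574 dz -0.0009 az 0.445
-> dx 0.0000 dy 0.0000 dz 0.1270 az -0.000
```

```bash
python3 -m pendant '[{"dx":-0.4156,"dy":-0.4574,"az":0.46,"grip":1},{"dx":-0.4156,"dy":-0.4574,"az":0.46,"grip":1},{"dx":-0.4156,"dy":-0.4574,"az":0.46,"grip":1},{"dx":-0.4156,"dy":-0.4574,"az":0.46,"grip":1},{"dx":-0.4156,"dy":-0.4574,"az":0.46,"grip":1},{"dx":-0.4156,"dy":-0.4574,"az":0.46,"grip":1},{"dx":-0.4156,"dy":-0.4574,"az":0.46,"grip":1},{"dx":-0.4156,"dy":-0.4574,"az":0.46,"grip":1}]' 40
python3 -c "
from h import *
plan((468.5,9.5,240,37),(468.5,9.5,170,37))"
```

```text
t 0.35 at [301.3 603.9 239.1] yaw 63.5 q7 -0.07 w 85.3 gf 0.0 F [-0.3 -0.   0.3]
-> dx -0.4150 dy -0.4572 dz -0.0009 az 0.462
-> dx 0.0000 dy 0.0000 dz 0.0700 az -0.000invalid input
```

```bash
python3 -m pendant '[{"grip":1,"dx":-0.05,"dy":-0.05,"dz":0,"ax":0,"ay":0,"az":0}]' 40; echo; python3 -m pendant '[{"grip":1,"dx":-0.02,"dy":-0.02,"dz":0,"ax":0,"ay":0,"az":0}]'; echo;  python3 -m pendant '[{"dx":-0.02,"dy":-0.02,"grip":1.0}]'
```

```text
t: 0.48
ee_pos: [318.9, 547.1, 238.4]
tcp_rot: [-0.001, 0.227, 0.974, 0.0]
wrist_force: [0.9, -1.3, 0.8]
width: 85.5
grasp_force: 0.0

t: 0.6
ee_pos: [331.5, 515.1, 239.3]
tcp_rot: [0.0, 0.23, 0.973, -0.0]
wrist_force: [0.9, -0.0, 0.4]
width: 85.3
grasp_force: 0.0
invalid input
```

```bash
python3 -c "
from h import *
plan((468.5,9.5,240,37),(468.5,9.5,170,37))"
python3 -m pendant '[{"grip":1,"dx":-0.345,"dy":-0.391,"dz":0,"ax":0,"ay":0,"az":0.462},{"grip":1,"dx":-0.345,"dy":-0.391,"dz":0,"ax":0,"ay":0,"az":0.462},{"grip":1,"dx":-0.345,"dy":-0.391,"dz":0,"ax":0,"ay":0,"az":0.462},{"grip":1,"dx":-0.345,"dy":-0.391,"dz":0,"ax":0,"ay":0,"az":0.462},{"grip":1,"dx":-0.345,"dy":-0.391,"dz":0,"ax":0,"ay":0,"az":0.462},{"grip":1,"dx":-0.345,"dy":-0.391,"dz":0,"ax":0,"ay":0,"az":0.462},{"grip":1,"dx":-0.345,"dy":-0.391,"dz":0,"ax":0,"ay":0,"az":0.462},{"grip":1,"dx":-0.345,"dy":-0.391,"dz":0,"ax":0,"ay":0,"az":0.462}]' 40
python3 -c "
from h import *
plan((468.5,9.5,240,37),(468.5,9.5,170,37))"
```

```text
t 0.6 at [331.5 515.1 239.3] yaw 63.4 q7 0.03 w 85.3 gf 0.0 F [ 0.9 -0.   0.4]
-> dx -0.3492 dy -0.3905 dz -0.0007 az 0.460
-> dx 0.0000 dy 0.0000 dz 0.0700 az -0.000
t: 1.6
ee_pos: [459.0, 32.7, 239.7]
tcp_rot: [0.0, 0.446, 0.895, 0.001]
wrist_force: [1.4, 1.4, -0.6]
width: 85.4
grasp_force: 0.0
t 1.6 at [459.   32.7 239.7] yaw 37.0 q7 0.48 w 85.4 gf 0.0 F [ 1.4  1.4 -0.6]
-> dx -0.0243 dy -0.0064 dz -0.0003 az 0.000
-> dx 0.0000 dy 0.0000 dz 0.0700 az -0.000
```

```bash

python3 -m pendant '[{"grip":1,"dx":-0.0243,"dy":-0.0064,"dz":0,"ax":0,"ay":0,"az":0},{"grip":0.6,"dx":-0.0243,"dy":-0.0064,"dz":0,"ax":0,"ay":0,"az":0},{"grip":0.6,"dx":-0.0243,"dy":-0.0064,"dz":0.04,"ax":0,"ay":0,"az":0},{"grip":0.6,"dx":-0.0243,"dy":-0.0064,"dz":0.08,"ax":0,"ay":0,"az":0},{"grip":0.6,"dx":-0.0243,"dy":-0.0064,"dz":0.1,"ax":0,"ay":0,"az":0},{"grip":0.6,"dx":-0.0243,"dy":-0.0064,"dz":0.1,"ax":0,"ay":0,"az":0},{"grip":0.6,"dx":-0.0243,"dy":-0.0064,"dz":0.1,"ax":0,"ay":0,"az":0}]' 40
python3 - <<'E'
from h import *
plan((468.5,9.5,113,37))
c=cam('wrist','w1'); print(lid(c,102,122,(469,9)))
E
```

```text
t: 2.48
ee_pos: [468.7, 12.0, 140.1]
tcp_rot: [0.0, 0.446, 0.895, 0.0]
wrist_force: [0.2, 0.2, 1.1]
width: 51.1
grasp_force: 0.0
t 2.48 at [468.7  12.  140.1] yaw 37.0 q7 0.66 w 51.1 gf 0.0 F [0.2 0.2 1.1]
-> dx -0.0019 dy -0.0016 dz 0.0271 az 0.001
(array([466.5,  10.6]), 54.2, array([468.2,   9.5]), array([11.9, 66.1]), 127.5)
```

View pics/w1.png

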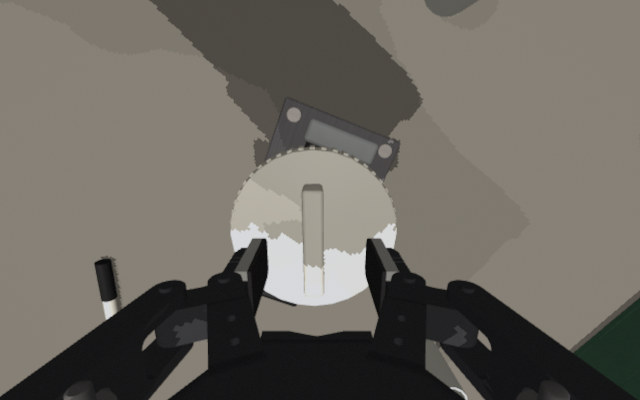

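The wrist view shows the fin at (313,240), upright in the image and midway between the fingers. I'll descend and grip it.

```bash

python3 -m pendant '[{"grip":0.5,"dx":-0.001,"dy":-0.001,"dz":0.015,"ax":0,"ay":0,"az":0},{"grip":0.5,"dx":-0.001,"dy":-0.001,"dz":0.026,"ax":0,"ay":0,"az":0},{"grip":0.5,"dx":-0.001,"dy":-0.001,"dz":0.026,"ax":0,"ay":0,"az":0},{"grip":0,"dx":-0.001,"dy":-0.001,"dz":0.026,"ax":0,"ay":0,"az":0},{"grip":0,"dx":-0.001,"dy":-0.001,"dz":0.026,"ax":0,"ay":0,"az":0},{"grip":0,"dx":-0.001,"dy":-0.001,"dz":0.026,"ax":0,"ay":0,"az":0},{"grip":0,"dx":-0.001,"dy":-0.001,"dz":0.026,"ax":0,"ay":0,"az":0},{"grip":0,"dx":-0.001,"dy":-0.001,"dz":0.026,"ax":0,"ay":0,"az":0}]' 60
python3 -c "
from h import *
plan()"
```

```text
t: 3.52
ee_pos: [468.3, 10.1, 113.7]
tcp_rot: [0.0, 0.446, 0.895, 0.0]
wrist_force: [-1.6, -0.2, 6.3]
width: 10.8
grasp_force: 59.5
t 3.52 at [468.3  10.1 113.7] yaw 37.0 q7 0.7 w 10.8 gf 59.5 F [-1.6 -0.2  6.3]
```

```bash

python3 -m pendant '[{"grip":0,"dx":0,"dy":0,"dz":-0.0005,"ax":0,"ay":0,"az":-0.15},{"grip":0,"dx":0,"dy":0,"dz":-0.001,"ax":0,"ay":0,"az":-0.3},{"grip":0,"dx":0,"dy":0,"dz":-0.0015,"ax":0,"ay":0,"az":-0.45},{"grip":0,"dx":0,"dy":0,"dz":-0.002,"ax":0,"ay":0,"az":-0.6},{"grip":0,"dx":0,"dy":0,"dz":-0.0025,"ax":0,"ay":0,"az":-0.75},{"grip":0,"dx":0,"dy":0,"dz":-0.0025,"ax":0,"ay":0,"az":-0.75}]'
python3 -m pendant '[{"grip":0,"dx":0,"dy":0,"dz":-0.0005,"ax":0,"ay":0,"az":-0.15},{"grip":0,"dx":0,"dy":0,"dz":-0.001,"ax":0,"ay":0,"az":-0.3},{"grip":0,"dx":0,"dy":0,"dz":-0.0015,"ax":0,"ay":0,"az":-0.45},{"grip":0,"dx":0,"dy":0,"dz":-0.002,"ax":0,"ay":0,"az":-0.6},{"grip":0,"dx":0,"dy":0,"dz":-0.002,"ax":0,"ay":0,"az":-0.733},{"grip":0,"dx":0,"dy":0,"dz":-0.002,"ax":0,"ay":0,"az":-0.733},{"grip":0,"dx":0,"dy":0,"dz":-0.002,"ax":0,"ay":0,"az":-0.733}]'
python3 - <<'E'
from h import *
plan(); c=cam('top');print(lid(c,106,126,(469,9)))
E
```

```text
t: 4.28
ee_pos: [468.1, 9.9, 115.9]
tcp_rot: [0.0, 0.088, 0.996, 0.0]
wrist_force: [0.5, -0.1, -0.8]
width: 10.2
grasp_force: 58.6
t: 5.15
ee_pos: [468.6, 10.0, 118.3]
tcp_rot: [0.001, -0.273, 0.962, -0.0]
wrist_force: [-0.1, -0.9, 6.8]
width: 10.6
grasp_force: 59.7
t 5.15 at [468.6  10.  118.3] yaw 121.7 q7 2.04 w 10.6 gf 59.7 F [-0.1 -0.9  6.8]Traceback (most recent call last):
  File "<stdin>", line 2, in <module>
  File "h.py", line 33, in lid
    cx=(np.percentile(P,.5,axis=0)+np.percentile(P,99.5,axis=0))/2
        ~~~~~~~~~~~~~^^^^^^^^^^^^^
    return _quantile_unchecked(
        a, q, axis, out, overwrite_input, method, keepdims, weights)
    return _ureduce(a,
                    func=_quantile_ureduce_func,
    ...<5 lines>...
                    overwrite_input=overwrite_input,
                    method=method)
    r = func(a, **kwargs)
    result = _quantile(arr,
                       quantiles=q,
    ...<2 lines>...
                       out=out,
                       weights=wgt)
    slices_having_nans = np.isnan(arr[-1, ...])
                                  ~~~^^^^^^^^^
IndexError: index -1 is out of bounds for axis 0 with size 0
```

Lift gently and watch the force.

```bash

python3 -m pendant '[{"grip":0,"dx":0,"dy":0,"dz":-0.003,"ax":0,"ay":0,"az":0},{"grip":0,"dx":0,"dy":0,"dz":-0.006,"ax":0,"ay":0,"az":0}]'
python3 -m pendant '[{"grip":0,"dx":0,"dy":0,"dz":-0.003,"ax":0,"ay":0,"az":0},{"grip":0,"dx":0,"dy":0,"dz":-0.006,"ax":0,"ay":0,"az":0}]'
```

```text
t: 5.45
ee_pos: [467.9, 10.0, 123.9]
tcp_rot: [-0.0, -0.275, 0.962, -0.0]
wrist_force: [0.8, -0.3, -1.3]
width: 10.5
grasp_force: 58.5
t: 5.7
ee_pos: [468.1, 10.1, 130.0]
tcp_rot: [0.0, -0.275, 0.961, 0.0]
wrist_force: [0.5, 0.2, -1.3]
width: 10.7
grasp_force: 58.6
```

```bash
python3 -c "
from h import *
plan((468,10,200,122),(630,100,200,122),(630,100,45,122))"
```

```text
t 5.7 at [468.1  10.1 130. ] yaw 122.0 q7 2.04 w 10.7 gf 58.6 F [ 0.5  0.2 -1.3]
-> dx 0.0001 dy -0.0001 dz -0.0700 az -0.001
-> dx -0.1851 dy -0.0095 dz 0.0000 az -0.000
-> dx 0.0000 dy 0.0000 dz 0.1550 az -0.000
```

```bash

python3 -m pendant '[{"grip":0,"dx":0,"dy":0,"dz":-0.04,"ax":0,"ay":0,"az":0},{"grip":0,"dx":0,"dy":0,"dz":-0.07,"ax":0,"ay":0,"az":0},{"grip":0,"dx":-0.05,"dy":-0.003,"dz":-0.07,"ax":0,"ay":0,"az":0},{"grip":0,"dx":-0.1,"dy":-0.005,"dz":-0.07,"ax":0,"ay":0,"az":0},{"grip":0,"dx":-0.15,"dy":-0.008,"dz":-0.07,"ax":0,"ay":0,"az":0},{"grip":0,"dx":-0.185,"dy":-0.0095,"dz":-0.07,"ax":0,"ay":0,"az":0},{"grip":0,"dx":-0.185,"dy":-0.0095,"dz":-0.04,"ax":0,"ay":0,"az":0}]'
python3 -m pendant '[{"grip":0,"dx":0,"dy":0,"dz":0.05,"ax":0,"ay":0,"az":0},{"grip":0,"dx":0,"dy":0,"dz":0.1,"ax":0,"ay":0,"az":0},{"grip":0,"dx":0,"dy":0,"dz":0.115,"ax":0,"ay":0,"az":0},{"grip":0,"dx":0,"dy":0,"dz":0.115,"ax":0,"ay":0,"az":0},{"grip":0,"dx":0,"dy":0,"dz":0.115,"ax":0,"ay":0,"az":0}]'
python3 -c "
from h import *
plan((630,100,35,122))"
```

```text
t: 6.58
ee_pos: [632.9, 102.0, 170.7]
tcp_rot: [0.002, -0.276, 0.961, 0.0]
wrist_force: [-0.2, -1.1, -2.0]
width: 10.7
grasp_force: 58.8
t: 7.2
ee_pos: [631.2, 100.1, 56.8]
tcp_rot: [0.001, -0.275, 0.961, -0.0]
wrist_force: [0.4, -0.1, 0.0]
width: 10.3
grasp_force: 58.7
t 7.2 at [631.2 100.1  56.8] yaw 122.0 q7 1.97 w 10.3 gf 58.7 F [ 0.4 -0.1  0. ]
-> dx 0.0011 dy 0.0005 dz 0.0218 az -0.001
```

```bash

python3 -m pendant '[{"grip":0,"dx":0,"dy":0,"dz":0.01,"ax":0,"ay":0,"az":0},{"grip":0,"dx":0,"dy":0,"dz":0.017,"ax":0,"ay":0,"az":0},{"grip":0,"dx":0,"dy":0,"dz":0.0205,"ax":0,"ay":0,"az":0},{"grip":0,"dx":0,"dy":0,"dz":0.0205,"ax":0,"ay":0,"az":0}]'
python3 -m pendant '[{"grip":0,"dx":0,"dy":0,"dz":0.001,"ax":0,"ay":0,"az":0},{"grip":0.3,"dx":0,"dy":0,"dz":0.001,"ax":0,"ay":0,"az":0},{"grip":0.5,"dx":0,"dy":0,"dz":0.001,"ax":0,"ay":0,"az":0},{"grip":0.5,"dx":0,"dy":0,"dz":0.001,"ax":0,"ay":0,"az":0},{"grip":0.5,"dx":0,"dy":0,"dz":-0.05,"ax":0,"ay":0,"az":0},{"grip":1,"dx":0,"dy":0,"dz":-0.1,"ax":0,"ay":0,"az":0},{"grip":1,"dx":0,"dy":0,"dz":-0.15,"ax":0,"ay":0,"az":0},{"grip":1,"dx":0,"dy":0,"dz":-0.17,"ax":0,"ay":0,"az":0}]'
python3 -c "
from h import *
print(lid(cam('top'),22,42,(630,100)),lid(cam('wrist'),22,42,(630,100)))
c=cam('scene');W=cloud(c)
for n,(x,y) in dict(A=(493,345),B=(451,213)).items():
  m=(np.hypot(W[...,0]-x,W[...,1]-y)<70)&(W[...,2]>60)&(W[...,2]<85);P=W[m];print(n,(P.min(0)+P.max(0))/2,np.ptp(P,axis=0))
plan((493,345,205,122),(493,345,205,55))"
```

```text
t: 7.7
ee_pos: [629.9, 99.9, 34.1]
tcp_rot: [-0.0, -0.275, 0.961, -0.0]
wrist_force: [-0.4, 1.1, -0.9]
width: 10.5
grasp_force: 58.8
t: 8.7
ee_pos: [631.1, 100.0, 207.7]
tcp_rot: [0.002, -0.275, 0.961, -0.0]
wrist_force: [-0.3, -0.1, -0.4]
width: 85.4
grasp_force: 0.0Traceback (most recent call last):
  File "<string>", line 3, in <module>
    print(lid(cam('top'),22,42,(630,100)),lid(cam('wrist'),22,42,(630,100)))
          ~~~^^^^^^^^^^^^^^^^^^^^^^^^^^^^
  File "h.py", line 33, in lid
    cx=(np.percentile(P,.5,axis=0)+np.percentile(P,99.5,axis=0))/2
        ~~~~~~~~~~~~~^^^^^^^^^^^^^
    return _quantile_unchecked(
        a, q, axis, out, overwrite_input, method, keepdims, weights)
    return _ureduce(a,
                    func=_quantile_ureduce_func,
    ...<5 lines>...
                    overwrite_input=overwrite_input,
                    method=method)
    r = func(a, **kwargs)
    result = _quantile(arr,
                       quantiles=q,
    ...<2 lines>...
                       out=out,
                       weights=wgt)
    slices_having_nans = np.isnan(arr[-1, ...])
                                  ~~~^^^^^^^^^
IndexError: index -1 is out of bounds for axis 0 with size 0
```

```bash
cat >> h.py <<'E'
def rim(c,x,y,zr,R=55):
    W=cloud(c); m=(np.hypot(W[...,0]-x,W[...,1]-y)<R)&(abs(W[...,2]-zr)<7); P=W[m]
    if len(P)<8: return 'few'
    lo,hi=np.percentile(P[:,:2],[1,99],axis=0); (cc,r)=cv2.minEnclosingCircle(P[:,:2].astype(np.float32))
    return ((lo+hi)/2).round(1),(hi-lo).round(1),np.round(cc,1),round(r,1),round(float(P[:,2].max()),1)
E
python3 -c "
from h import *
c=cam('wrist','w2');print(lid(c,22,42,(630,100)))
c=cam('scene');print(rim(c,493,345,74),rim(c,451,213,70),rim(c,675,-62,66))
plan((493,345,180,37))"
```

```text
(array([630. , 100.3]), 54.1, array([630.5, 100.7]), array([66. , 11.5]), -148.1)
(array([493.5, 344.3]), array([59.6, 56.8]), array([493.5, 343.3]), 31.4, 78.9) (array([452.1, 216.5]), array([48.4, 40.3]), array([451.8, 214.6]), 25.0, 72.4) (array([675.7, -62.6]), array([39. , 35.3]), array([676.2, -62.2]), 20.5, 69.1)
t 8.85 at [630.4 100.1 205.3] yaw 122.0 q7 1.95 w 85.6 gf 0.0 F [ 0.8  0.4 -0.5]
-> dx -0.0132 dy 0.2805 dz 0.0253 az 1.483
```

```bash

python3 -m pendant '[{"grip":1,"dx":-0.013,"dy":0.28,"dz":0,"ax":0,"ay":0,"az":1.483},{"grip":1,"dx":-0.013,"dy":0.28,"dz":0,"ax":0,"ay":0,"az":1.483},{"grip":1,"dx":-0.013,"dy":0.28,"dz":0,"ax":0,"ay":0,"az":1.483},{"grip":1,"dx":-0.013,"dy":0.28,"dz":0,"ax":0,"ay":0,"az":1.483},{"grip":1,"dx":-0.013,"dy":0.28,"dz":0,"ax":0,"ay":0,"az":1.483},{"grip":1,"dx":-0.013,"dy":0.28,"dz":0,"ax":0,"ay":0,"az":1.483},{"grip":1,"dx":-0.013,"dy":0.28,"dz":0,"ax":0,"ay":0,"az":1.483},{"grip":1,"dx":-0.013,"dy":0.28,"dz":0,"ax":0,"ay":0,"az":1.483}]' 30
python3 -c "
from h import *
c=cam('wrist','w3');print(rim(c,493,345,74)); print(rim(cam('top'),493,345,74))
plan((493,344.5,120,37),(493,344.5,60,37))"
```

```text
t: 9.85
ee_pos: [492.1, 344.1, 202.8]
tcp_rot: [-0.0, 0.431, 0.902, -0.001]
wrist_force: [1.0, 0.2, 0.0]
width: 85.5
grasp_force: 0.0
(array([492.8, 345.1]), array([56. , 55.9]), array([493. , 344.9]), 28.8, 77.4)
(array([493. , 343.3]), array([53.8, 55.3]), array([492.3, 344.1]), 29.1, 79.6)
t 9.95 at [492.2 344.1 202.9] yaw 39.1 q7 0.11 w 85.5 gf 0.0 F [-0.7 -0.   0.3]
-> dx -0.0002 dy 0.0009 dz 0.0829 az 0.037
-> dx 0.0000 dy 0.0000 dz 0.0600 az -0.000
```

View pics/w3.png

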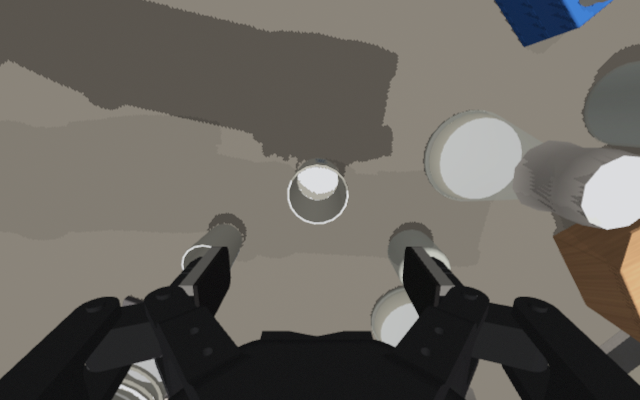

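The wrist view shows beaker A's rim circle at (318,194), midway between the fingers, with the bottle and the flasks well clear. I'll descend and grip near the rim.

```bash

python3 -m pendant '[{"grip":1,"dx":0,"dy":0.001,"dz":0.05,"ax":0,"ay":0,"az":0},{"grip":1,"dx":0,"dy":0.001,"dz":0.1,"ax":0,"ay":0,"az":0},{"grip":1,"dx":0,"dy":0.001,"dz":0.141,"ax":0,"ay":0,"az":0},{"grip":1,"dx":0,"dy":0.001,"dz":0.141,"ax":0,"ay":0,"az":0},{"grip":1,"dx":0,"dy":0.001,"dz":0.141,"ax":0,"ay":0,"az":0},{"grip":0.5,"dx":0,"dy":0.001,"dz":0.141,"ax":0,"ay":0,"az":0},{"grip":0.5,"dx":0,"dy":0.001,"dz":0.141,"ax":0,"ay":0,"az":0},{"grip":0.5,"dx":0,"dy":0.001,"dz":0.141,"ax":0,"ay":0,"az":0}]' 30
python3 -m pendant '[{"grip":0.5,"dx":0,"dy":0,"dz":0,"ax":0,"ay":0,"az":0},{"grip":0.5,"dx":0,"dy":0,"dz":-0.02,"ax":0,"ay":0,"az":0},{"grip":0.5,"dx":0,"dy":0,"dz":-0.06,"ax":0,"ay":0,"az":0},{"grip":0.5,"dx":0,"dy":0,"dz":-0.11,"ax":0,"ay":0,"az":0},{"grip":0.5,"dx":0,"dy":0,"dz":-0.14,"ax":0,"ay":0,"az":0},{"grip":0.5,"dx":0,"dy":0,"dz":-0.14,"ax":0,"ay":0,"az":0}]'
python3 -c "
from h import *
c=cam('wrist','w4');
plan((468.3,10,205,39),(468.3,10,150,39))"
```

```text
t: 10.95
ee_pos: [494.1, 345.4, 65.1]
tcp_rot: [0.0, 0.428, 0.904, 0.001]
wrist_force: [-3.1, -2.3, 13.9]
width: 56.8
grasp_force: 29.0
t: 11.7
ee_pos: [494.6, 345.7, 207.3]
tcp_rot: [0.001, 0.428, 0.904, 0.003]
wrist_force: [-0.6, -0.2, -1.2]
width: 56.6
grasp_force: 32.2
t 11.75 at [493.9 345.3 205.4] yaw 39.3 q7 0.12 w 56.8 gf 32.2 F [-1.1 -0.7 -1.8]
-> dx -0.2434 dy -0.2321 dz 0.0004 az 0.005
-> dx 0.0000 dy 0.0000 dz 0.0550 az -0.000
```

View pics/w4.png

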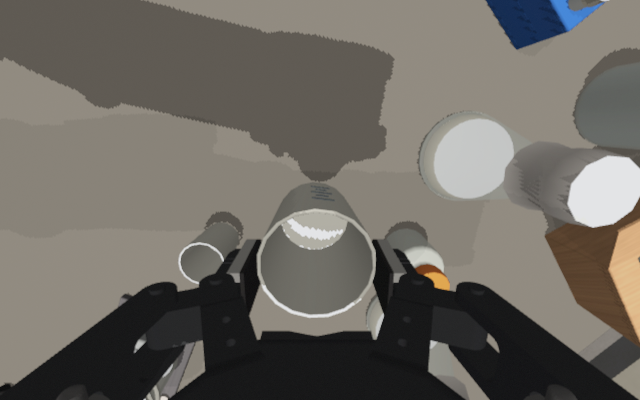

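Beaker A is held with its rim circle at (317,262) between the pads and hanging straight. I'll carry it over the jar.

```bash

python3 -m pendant '[{"grip":0.5,"dx":-0.243,"dy":-0.232,"dz":0,"ax":0,"ay":0,"az":0},{"grip":0.5,"dx":-0.243,"dy":-0.232,"dz":0,"ax":0,"ay":0,"az":0},{"grip":0.5,"dx":-0.243,"dy":-0.232,"dz":0,"ax":0,"ay":0,"az":0},{"grip":0.5,"dx":-0.243,"dy":-0.232,"dz":0,"ax":0,"ay":0,"az":0},{"grip":0.5,"dx":-0.243,"dy":-0.232,"dz":0,"ax":0,"ay":0,"az":0},{"grip":0.5,"dx":-0.243,"dy":-0.232,"dz":0,"ax":0,"ay":0,"az":0},{"grip":0.5,"dx":-0.243,"dy":-0.232,"dz":0,"ax":0,"ay":0,"az":0},{"grip":0.5,"dx":-0.243,"dy":-0.232,"dz":0,"ax":0,"ay":0,"az":0}]'
python3 -c "
from h import *
c=cam('wrist','w5');
plan((468.3,10,150,39))
W=cloud(c); P=W[(np.hypot(W[...,0]-468,W[...,1]-10)<70)&(W[...,2]>190)]; 
z=W[...,2]; m=(np.hypot(W[...,0]-468,W[...,1]-10)<70)&(z>85)&(z<106); print(m.sum(), np.ptp(W[m],axis=0))"
```

```text
t: 12.75
ee_pos: [467.5, 10.6, 203.1]
tcp_rot: [-0.0, 0.428, 0.904, -0.0]
wrist_force: [0.6, 0.7, -0.8]
width: 56.3
grasp_force: 32.3
t 12.8 at [467.6  10.9 203.1] yaw 39.3 q7 0.63 w 56.6 gf 32.3 F [ 0.4 -0.1 -0.3]
-> dx -0.0011 dy -0.0000 dz 0.0531 az 0.006
2328 [95.41586395 91.08447791 16.20371688]
```

View pics/w5.png

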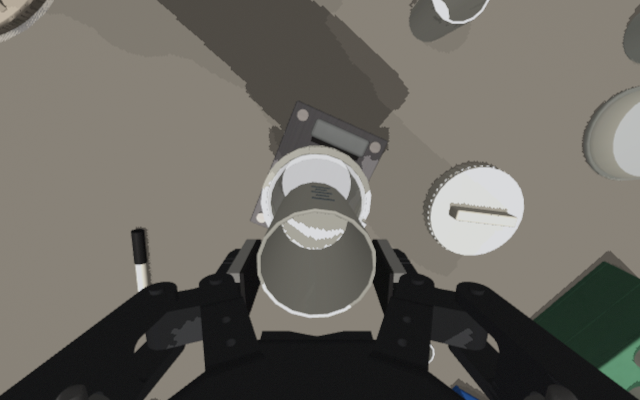

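The jar mouth at (316,200) lies along the tool axis below the held beaker, and the lid is on the bench at (476,210). I'll lower.

```bash

python3 -m pendant '[{"grip":0.5,"dx":-0.001,"dy":0,"dz":0.04,"ax":0,"ay":0,"az":0},{"grip":0.5,"dx":-0.001,"dy":0,"dz":0.07,"ax":0,"ay":0,"az":0},{"grip":0.5,"dx":-0.001,"dy":0,"dz":0.09,"ax":0,"ay":0,"az":0},{"grip":0.5,"dx":-0.001,"dy":0,"dz":0.095,"ax":0,"ay":0,"az":0},{"grip":0.5,"dx":-0.001,"dy":0,"dz":0.095,"ax":0,"ay":0,"az":0}]'
python3 -m pendant '[{"grip":0.5,"dx":0,"dy":0,"dz":0.002,"ax":0,"ay":0,"az":0},{"grip":0.5,"dx":0,"dy":0,"dz":0.003,"ax":0,"ay":0,"az":0},{"grip":0.5,"dx":0,"dy":0,"dz":0.003,"ax":0,"ay":0,"az":0}]'
```

```text
t: 13.42
ee_pos: [468.4, 9.6, 108.5]
tcp_rot: [-0.0, 0.428, 0.904, -0.0]
wrist_force: [0.4, -0.7, -0.8]
width: 56.5
grasp_force: 32.3
t: 13.8
ee_pos: [468.4, 9.3, 105.6]
tcp_rot: [0.0, 0.428, 0.904, 0.0]
wrist_force: [-0.1, -0.2, -1.7]
width: 56.6
grasp_force: 32.3
```

```bash

python3 -m pendant '[{"grip":0.5,"dx":0,"dy":0,"dz":0.002,"ax":0,"ay":0,"az":0},{"grip":0.5,"dx":0,"dy":0,"dz":0.003,"ax":0,"ay":0,"az":0},{"grip":0.5,"dx":0,"dy":0,"dz":0.003,"ax":0,"ay":0,"az":0}]'
python3 -m pendant '[{"grip":1,"dx":0,"dy":0,"dz":0,"ax":0,"ay":0,"az":0},{"grip":1,"dx":0,"dy":0,"dz":0,"ax":0,"ay":0,"az":0},{"grip":1,"dx":0,"dy":0,"dz":0,"ax":0,"ay":0,"az":0},{"grip":1,"dx":0,"dy":0,"dz":-0.02,"ax":0,"ay":0,"az":0},{"grip":1,"dx":0,"dy":0,"dz":-0.06,"ax":0,"ay":0,"az":0},{"grip":1,"dx":0,"dy":0,"dz":-0.1,"ax":0,"ay":0,"az":0},{"grip":1,"dx":0,"dy":0,"dz":-0.1,"ax":0,"ay":0,"az":0}]'
python3 -c "
from h import *
c=cam('wrist','w6');
plan((451.5,214,205,39))
print(rim(c,468,10,90,30),rim(cam('scene'),451,214,70),rim(cam('top'),451,214,70))"
```

```text
t: 14.18
ee_pos: [468.2, 9.2, 102.2]
tcp_rot: [-0.0, 0.428, 0.904, -0.0]
wrist_force: [0.4, -0.1, -0.1]
width: 56.5
grasp_force: 32.3
t: 15.05
ee_pos: [469.7, 9.5, 204.8]
tcp_rot: [0.002, 0.428, 0.904, 0.002]
wrist_force: [0.1, 0.7, -0.3]
width: 85.3
grasp_force: 0.0
t 15.1 at [468.9   9.5 203.3] yaw 39.3 q7 0.63 w 85.4 gf 0.0 F [-0.5  0.6 -0.5]
-> dx 0.1693 dy 0.1160 dz -0.0017 az 0.005
(array([467.2,   8.8]), array([56.2, 55.9]), array([467.4,   8.6]), 28.9, 92.0) (array([451.9, 213. ]), array([50.2, 45.9]), array([451.6, 213.6]), 26.0, 72.6) (array([450. , 213.2]), array([42.4, 46.1]), array([449.3, 213.2]), 23.7, 76.6)
```

View pics/w6.png

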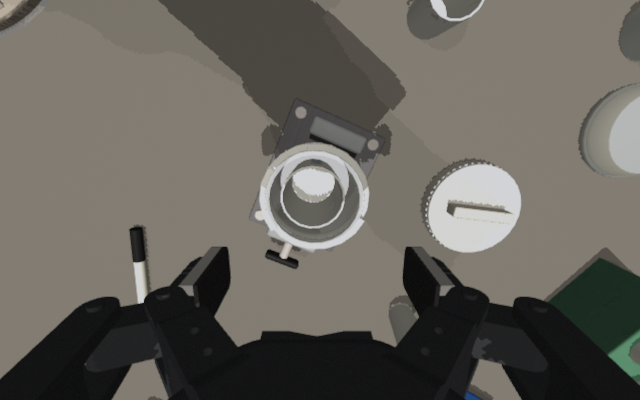

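Beaker 2 stands upright in the jar, with its rim circle at (314,190) centred at (467,8.7). Now beaker 3 at (451,213.5).

```bash

python3 -m pendant '[{"grip":1,"dx":0.169,"dy":0.116,"dz":-0.005,"ax":0,"ay":0,"az":0},{"grip":1,"dx":0.169,"dy":0.116,"dz":-0.005,"ax":0,"ay":0,"az":0},{"grip":1,"dx":0.169,"dy":0.116,"dz":-0.005,"ax":0,"ay":0,"az":0},{"grip":1,"dx":0.169,"dy":0.116,"dz":-0.005,"ax":0,"ay":0,"az":0},{"grip":0.9,"dx":0.169,"dy":0.116,"dz":-0.005,"ax":0,"ay":0,"az":0},{"grip":0.9,"dx":0.169,"dy":0.116,"dz":0,"ax":0,"ay":0,"az":0}]'
python3 -c "
from h import *
c=cam('wrist','w7');print(rim(c,451,214,70))
plan((451,213.5,57,39))"
```

```text
t: 15.95
ee_pos: [451.4, 211.9, 201.8]
tcp_rot: [-0.0, 0.429, 0.903, -0.0]
wrist_force: [1.5, -0.2, 0.2]
width: 76.6
grasp_force: 0.0
(array([451. , 213.8]), array([46.2, 46.4]), array([451.1, 213.6]), 23.8, 73.0)
t 16.0 at [451.1 211.7 201.2] yaw 39.1 q7 0.22 w 76.9 gf 0.0 F [-0.7  0.8 -0.4]
-> dx 0.0015 dy 0.0011 dz 0.1442 az 0.003
```

```bash

python3 -m pendant '[{"grip":0.9,"dx":0.001,"dy":0.001,"dz":0.05,"ax":0,"ay":0,"az":0},{"grip":0.9,"dx":0.001,"dy":0.001,"dz":0.1,"ax":0,"ay":0,"az":0},{"grip":0.9,"dx":0.001,"dy":0.001,"dz":0.142,"ax":0,"ay":0,"az":0},{"grip":0.9,"dx":0.001,"dy":0.001,"dz":0.142,"ax":0,"ay":0,"az":0},{"grip":0.9,"dx":0.001,"dy":0.001,"dz":0.142,"ax":0,"ay":0,"az":0},{"grip":0.4,"dx":0.001,"dy":0.001,"dz":0.142,"ax":0,"ay":0,"az":0},{"grip":0.4,"dx":0.001,"dy":0.001,"dz":0.142,"ax":0,"ay":0,"az":0},{"grip":0.4,"dx":0.001,"dy":0.001,"dz":0.142,"ax":0,"ay":0,"az":0}]' 30
python3 -m pendant '[{"grip":0.4,"dx":0,"dy":0,"dz":0,"ax":0,"ay":0,"az":0},{"grip":0.4,"dx":0,"dy":0,"dz":-0.02,"ax":0,"ay":0,"az":0},{"grip":0.4,"dx":0,"dy":0,"dz":-0.06,"ax":0,"ay":0,"az":0},{"grip":0.4,"dx":0,"dy":0,"dz":-0.11,"ax":0,"ay":0,"az":0},{"grip":0.4,"dx":0,"dy":0,"dz":-0.145,"ax":0,"ay":0,"az":0},{"grip":0.4,"dx":0,"dy":0,"dz":-0.145,"ax":0,"ay":0,"az":0}]'
python3 -c "
from h import *
plan((467.8,9,205,39),(467.8,9,110,39))"
```

```text
t: 17.0
ee_pos: [451.9, 215.2, 61.8]
tcp_rot: [0.0, 0.428, 0.904, 0.001]
wrist_force: [-3.9, -3.3, 17.2]
width: 46.6
grasp_force: 28.0
t: 17.75
ee_pos: [452.5, 215.7, 208.4]
tcp_rot: [0.001, 0.428, 0.904, 0.003]
wrist_force: [-0.5, -0.6, -0.6]
width: 46.7
grasp_force: 31.1
t 17.75 at [452.5 215.7 208.4] yaw 39.3 q7 0.22 w 46.7 gf 31.1 F [-0.5 -0.6 -0.6]
-> dx -0.1697 dy -0.1190 dz 0.0034 az 0.005
-> dx 0.0000 dy 0.0000 dz 0.0950 az -0.000
```

```bash

python3 -m pendant '[{"grip":0.4,"dx":-0.169,"dy":-0.118,"dz":0,"ax":0,"ay":0,"az":0},{"grip":0.4,"dx":-0.169,"dy":-0.118,"dz":0,"ax":0,"ay":0,"az":0},{"grip":0.4,"dx":-0.169,"dy":-0.118,"dz":0,"ax":0,"ay":0,"az":0},{"grip":0.4,"dx":-0.169,"dy":-0.118,"dz":0,"ax":0,"ay":0,"az":0},{"grip":0.4,"dx":-0.169,"dy":-0.118,"dz":0,"ax":0,"ay":0,"az":0},{"grip":0.4,"dx":-0.169,"dy":-0.118,"dz":0,"ax":0,"ay":0,"az":0},{"grip":0.4,"dx":-0.169,"dy":-0.118,"dz":0,"ax":0,"ay":0,"az":0}]'
python3 -c "
from h import *
c=cam('wrist','w8');
plan((467.5,9,105,39))"
```

```text
t: 18.62
ee_pos: [466.8, 10.5, 205.1]
tcp_rot: [-0.0, 0.428, 0.904, -0.0]
wrist_force: [0.2, 0.5, -0.8]
width: 46.4
grasp_force: 31.1
t 18.68 at [466.9  10.3 205.2] yaw 39.4 q7 0.63 w 46.3 gf 31.1 F [ 0.5  0.2 -0.8]
-> dx -0.0014 dy -0.0004 dz 0.1002 az 0.006
```

View pics/w8.png

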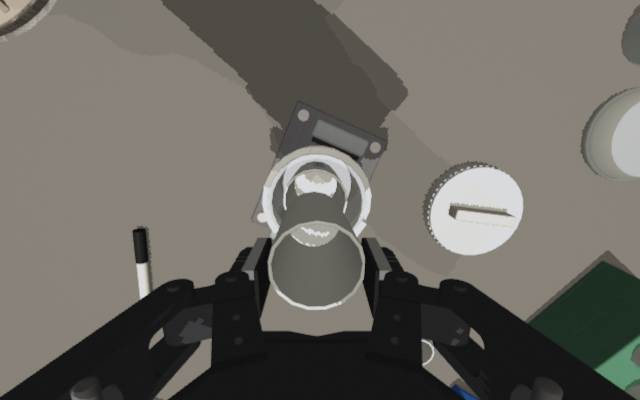

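Beaker 3 hangs straight with its rim at (317,265), over beaker 2 in the jar (mouth at 316,200). I'll lower it and release.

```bash

python3 -m pendant '[{"grip":0.4,"dx":-0.001,"dy":0,"dz":0.04,"ax":0,"ay":0,"az":0},{"grip":0.4,"dx":-0.001,"dy":0,"dz":0.07,"ax":0,"ay":0,"az":0},{"grip":0.4,"dx":-0.001,"dy":0,"dz":0.09,"ax":0,"ay":0,"az":0},{"grip":0.4,"dx":-0.001,"dy":0,"dz":0.1,"ax":0,"ay":0,"az":0},{"grip":0.4,"dx":-0.001,"dy":0,"dz":0.1,"ax":0,"ay":0,"az":0}]'
python3 -m pendant '[{"grip":0.4,"dx":0,"dy":0,"dz":0.002,"ax":0,"ay":0,"az":0},{"grip":0.4,"dx":0,"dy":0,"dz":0.003,"ax":0,"ay":0,"az":0},{"grip":0.4,"dx":0,"dy":0,"dz":0.003,"ax":0,"ay":0,"az":0}]'
```

```text
t: 19.3
ee_pos: [467.4, 8.8, 105.1]
tcp_rot: [-0.0, 0.428, 0.904, -0.0]
wrist_force: [-0.5, 0.6, -0.0]
width: 46.7
grasp_force: 31.1
t: 19.68
ee_pos: [467.7, 8.7, 102.6]
tcp_rot: [0.0, 0.428, 0.904, 0.0]
wrist_force: [0.9, -0.3, -1.3]
width: 46.2
grasp_force: 31.1
```

```bash

python3 -m pendant '[{"grip":0.62,"dx":0,"dy":0,"dz":0,"ax":0,"ay":0,"az":0},{"grip":0.62,"dx":0,"dy":0,"dz":0,"ax":0,"ay":0,"az":0},{"grip":0.62,"dx":0,"dy":0,"dz":0,"ax":0,"ay":0,"az":0},{"grip":0.62,"dx":0,"dy":0,"dz":-0.02,"ax":0,"ay":0,"az":0},{"grip":0.8,"dx":0,"dy":0,"dz":-0.06,"ax":0,"ay":0,"az":0},{"grip":0.8,"dx":0,"dy":0,"dz":-0.1,"ax":0,"ay":0,"az":0},{"grip":0.8,"dx":0,"dy":0,"dz":-0.1,"ax":0,"ay":0,"az":0}]'
python3 -c "
from h import *
c=cam('wrist','w9'); cv2.imwrite('pics/w9c.png',cv2.resize(c['image'][120:270,240:400],None,fx=3,fy=3)[:,:,::-1])
plan((675.5,-62.3,205,0))
print(rim(c,468,10,90,30),rim(c,468,10,90,25),rim(cam('scene'),675,-62,66),rim(cam('top'),675,-62,66))"
```

```text
t: 20.55
ee_pos: [468.9, 8.8, 204.7]
tcp_rot: [0.001, 0.428, 0.904, 0.002]
wrist_force: [0.7, 0.6, -0.9]
width: 68.1
grasp_force: 0.0
t 20.6 at [468.1   8.9 203.3] yaw 39.3 q7 0.64 w 68.4 gf 0.0 F [-0.1  0.2 -0.5]
-> dx -0.1864 dy 0.1155 dz -0.0017 az 0.686
(array([467. ,   8.8]), array([55.2, 55.5]), array([467.4,   8.6]), 28.9, 92.4) (array([466.6,   7.8]), array([46.2, 45. ]), array([468.,  10.]), 25.0, 91.2) (array([676. , -62.6]), array([37.6, 35.1]), array([675.9, -62.6]), 19.7, 71.2) (array([674. , -61.9]), array([33.7, 33.3]), array([674.2, -62.9]), 18.7, 69.9)
```

View pics/w9c.png

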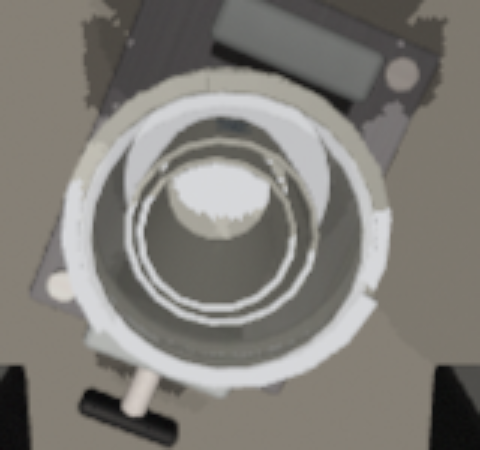

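Beaker 3 is nested upright: its inner ring is at crop (216,228), inside beaker 2's ring at (221,231). Next is beaker 4 at (675.5,-62.5).

```bash

python3 -m pendant '[{"grip":0.75,"dx":-0.186,"dy":0.1155,"dz":0,"ax":0,"ay":0,"az":0},{"grip":0.75,"dx":-0.186,"dy":0.1155,"dz":0,"ax":0,"ay":0,"az":0},{"grip":0.75,"dx":-0.186,"dy":0.1155,"dz":0,"ax":0,"ay":0,"az":0},{"grip":0.75,"dx":-0.186,"dy":0.1155,"dz":0,"ax":0,"ay":0,"az":0},{"grip":0.75,"dx":-0.186,"dy":0.1155,"dz":0,"ax":0,"ay":0,"az":0},{"grip":0.75,"dx":-0.186,"dy":0.1155,"dz":0,"ax":0,"ay":0,"az":0}]'
python3 -c "
from h import *
c=cam('wrist','w10');print(rim(c,675,-62,66))
plan((675.2,-62.5,54,39))"
```

```text
t: 21.45
ee_pos: [673.6, -62.4, 200.9]
tcp_rot: [-0.001, 0.429, 0.903, -0.001]
wrist_force: [0.4, 0.9, -0.2]
width: 64.0
grasp_force: 0.0
(array([676.1, -61.9]), array([36.4, 36.4]), array([676.5, -62.1]), 19.0, 68.8)
t 21.5 at [673.6 -62.1 201.4] yaw 39.3 q7 0.97 w 63.8 gf 0.0 F [ 0.  -0.4  0.1]
-> dx -0.0013 dy 0.0009 dz 0.1474 az 0.005
```

```bash

python3 -m pendant '[{"grip":0.75,"dx":-0.001,"dy":0.001,"dz":0.05,"ax":0,"ay":0,"az":0},{"grip":0.75,"dx":-0.001,"dy":0.001,"dz":0.1,"ax":0,"ay":0,"az":0},{"grip":0.75,"dx":-0.001,"dy":0.001,"dz":0.145,"ax":0,"ay":0,"az":0},{"grip":0.75,"dx":-0.001,"dy":0.001,"dz":0.145,"ax":0,"ay":0,"az":0},{"grip":0.75,"dx":-0.001,"dy":0.001,"dz":0.145,"ax":0,"ay":0,"az":0},{"grip":0.3,"dx":-0.001,"dy":0.001,"dz":0.145,"ax":0,"ay":0,"az":0},{"grip":0.3,"dx":-0.001,"dy":0.001,"dz":0.145,"ax":0,"ay":0,"az":0},{"grip":0.3,"dx":-0.001,"dy":0.001,"dz":0.145,"ax":0,"ay":0,"az":0}]' 30
python3 -m pendant '[{"grip":0.3,"dx":0,"dy":0,"dz":0,"ax":0,"ay":0,"az":0},{"grip":0.3,"dx":0,"dy":0,"dz":-0.02,"ax":0,"ay":0,"az":0},{"grip":0.3,"dx":0,"dy":0,"dz":-0.06,"ax":0,"ay":0,"az":0},{"grip":0.3,"dx":0,"dy":0,"dz":-0.11,"ax":0,"ay":0,"az":0},{"grip":0.3,"dx":0,"dy":0,"dz":-0.15,"ax":0,"ay":0,"az":0},{"grip":0.3,"dx":0,"dy":0,"dz":-0.15,"ax":0,"ay":0,"az":0},{"grip":0.3,"dx":0,"dy":0,"dz":-0.15,"ax":0,"ay":0,"az":0}]'
python3 -c "
from h import *
plan((467,8.2,205,39))"
```

```text
t: 22.5
ee_pos: [677.2, -62.7, 59.5]
tcp_rot: [0.001, 0.428, 0.904, 0.001]
wrist_force: [-2.2, 0.9, 11.9]
width: 36.9
grasp_force: 28.9
t: 23.38
ee_pos: [675.9, -62.3, 208.0]
tcp_rot: [0.0, 0.428, 0.904, 0.0]
wrist_force: [0.1, 0.4, -0.5]
width: 36.4
grasp_force: 30.1
t 23.38 at [675.9 -62.3 208. ] yaw 39.3 q7 0.97 w 36.4 gf 30.1 F [ 0.1  0.4 -0.5]
-> dx 0.1868 dy -0.1171 dz 0.0030 az 0.005
```

```bash

python3 -m pendant '[{"grip":0.3,"dx":0.187,"dy":-0.117,"dz":0.003,"ax":0,"ay":0,"az":0},{"grip":0.3,"dx":0.187,"dy":-0.117,"dz":0.003,"ax":0,"ay":0,"az":0},{"grip":0.3,"dx":0.187,"dy":-0.117,"dz":0.003,"ax":0,"ay":0,"az":0},{"grip":0.3,"dx":0.187,"dy":-0.117,"dz":0.003,"ax":0,"ay":0,"az":0},{"grip":0.3,"dx":0.187,"dy":-0.117,"dz":0.003,"ax":0,"ay":0,"az":0},{"grip":0.3,"dx":0.187,"dy":-0.117,"dz":0.003,"ax":0,"ay":0,"az":0},{"grip":0.3,"dx":0.187,"dy":-0.117,"dz":0.003,"ax":0,"ay":0,"az":0}]'
python3 -c "
from h import *
c=cam('wrist','w11');
plan((467,8.2,103,39))"
```

```text
t: 24.25
ee_pos: [467.8, 7.8, 204.2]
tcp_rot: [0.0, 0.429, 0.903, -0.0]
wrist_force: [0.6, -0.1, 0.2]
width: 36.4
grasp_force: 30.2
t 24.3 at [467.7   7.8 204.1] yaw 39.2 q7 0.66 w 36.7 gf 30.2 F [-0.3 -0.5 -1.4]
-> dx 0.0007 dy -0.0003 dz 0.1011 az 0.004
```

View pics/w11.png

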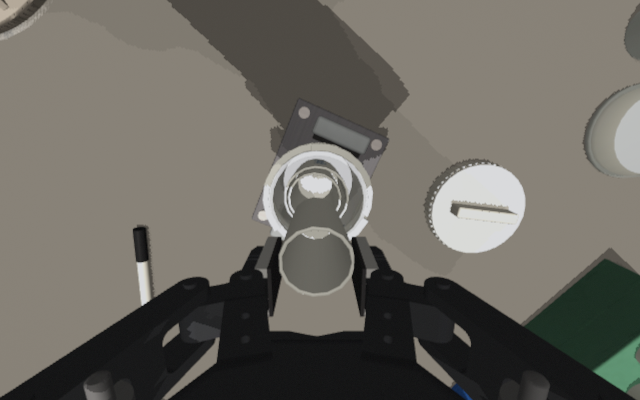

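Beaker 4 hangs straight, rim (316,260), over the nest at (315,192). Lower and release.

```bash

python3 -m pendant '[{"grip":0.3,"dx":0,"dy":0,"dz":0.04,"ax":0,"ay":0,"az":0},{"grip":0.3,"dx":0,"dy":0,"dz":0.07,"ax":0,"ay":0,"az":0},{"grip":0.3,"dx":0,"dy":0,"dz":0.09,"ax":0,"ay":0,"az":0},{"grip":0.3,"dx":0,"dy":0,"dz":0.101,"ax":0,"ay":0,"az":0},{"grip":0.3,"dx":0,"dy":0,"dz":0.101,"ax":0,"ay":0,"az":0},{"grip":0.3,"dx":0,"dy":0,"dz":0.101,"ax":0,"ay":0,"az":0}]'
python3 -m pendant '[{"grip":0.5,"dx":0,"dy":0,"dz":0,"ax":0,"ay":0,"az":0},{"grip":0.5,"dx":0,"dy":0,"dz":0,"ax":0,"ay":0,"az":0},{"grip":0.5,"dx":0,"dy":0,"dz":0,"ax":0,"ay":0,"az":0},{"grip":0.5,"dx":0,"dy":0,"dz":-0.02,"ax":0,"ay":0,"az":0},{"grip":0.6,"dx":0,"dy":0,"dz":-0.06,"ax":0,"ay":0,"az":0},{"grip":0.8,"dx":0,"dy":0,"dz":-0.1,"ax":0,"ay":0,"az":0},{"grip":0.8,"dx":0,"dy":0,"dz":-0.1,"ax":0,"ay":0,"az":0}]'
python3 -c "
from h import *
c=cam('wrist','w12'); cv2.imwrite('pics/w12c.png',cv2.resize(c['image'][100:300,240:540],None,fx=2.5,fy=2.5)[:,:,::-1])
print(lid(cam('scene'),22,42,(630,100)),lid(c,22,42,(630,100)))
cam('scene','s3')
plan((630,100,205,122))"
```

```text
t: 25.05
ee_pos: [467.6, 8.2, 103.9]
tcp_rot: [0.0, 0.429, 0.904, 0.0]
wrist_force: [-0.6, -0.6, -0.6]
width: 36.4
grasp_force: 30.2
t: 25.92
ee_pos: [468.5, 8.6, 205.7]
tcp_rot: [0.001, 0.428, 0.904, 0.002]
wrist_force: [-1.3, 0.1, -0.6]
width: 68.7
grasp_force: 0.0
(array([631.9,  99.2]), 55.8, array([631.3, 100.4]), array([64.6, 15.6]), -147.3) (array([629.9,  99.7]), 54.2, array([630.3,  99.7]), array([66. , 12.2]), -147.7)
t 26.07 at [466.8   8.4 202.8] yaw 39.3 q7 0.66 w 68.7 gf 0.0 F [0.5 0.3 0.7]
-> dx -0.0325 dy 0.1843 dz -0.0022 az -1.444
```

View pics/w12c.png

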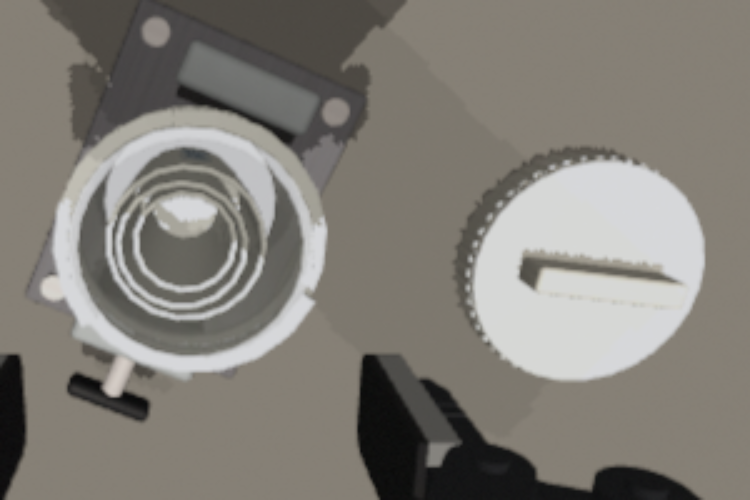

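All three beakers are nested concentrically (crop rings around (186,245)). The lid is undisturbed at (630,100), fin at 32°. Now fetch the lid.

```bash

python3 -m pendant '[{"grip":0.6,"dx":-0.0325,"dy":0.184,"dz":0,"ax":0,"ay":0,"az":-1.444},{"grip":0.6,"dx":-0.0325,"dy":0.184,"dz":0,"ax":0,"ay":0,"az":-1.444},{"grip":0.6,"dx":-0.0325,"dy":0.184,"dz":0,"ax":0,"ay":0,"az":-1.444},{"grip":0.6,"dx":-0.0325,"dy":0.184,"dz":0,"ax":0,"ay":0,"az":-1.444},{"grip":0.6,"dx":-0.0325,"dy":0.184,"dz":0,"ax":0,"ay":0,"az":-1.444},{"grip":0.6,"dx":-0.0325,"dy":0.184,"dz":0,"ax":0,"ay":0,"az":-1.444},{"grip":0.6,"dx":-0.0325,"dy":0.184,"dz":0,"ax":0,"ay":0,"az":-1.444},{"grip":0.6,"dx":-0.0325,"dy":0.184,"dz":0,"ax":0,"ay":0,"az":-1.444}]'
python3 -m pendant '[{"grip":0.6,"dx":0,"dy":0,"dz":0,"ax":0,"ay":0,"az":0}]'
python3 -c "
from h import *
c=cam('wrist','w13');print(lid(c,22,42,(630,100)))
plan((630.2,100,60,122.3),(630.2,100,34.5,122.3))"
```

```text
t: 27.08
ee_pos: [629.6, 99.2, 201.4]
tcp_rot: [-0.001, -0.278, 0.961, 0.0]
wrist_force: [-0.1, 1.0, -0.5]
width: 51.6
grasp_force: 0.0
t: 27.2
ee_pos: [629.7, 99.1, 201.8]
tcp_rot: [-0.001, -0.275, 0.961, 0.0]
wrist_force: [-0.0, -0.4, -0.8]
width: 51.3
grasp_force: 0.0
(array([630.1, 100.3]), 54.2, array([630.7, 100.4]), array([65.6, 11.4]), -147.5)
t 27.25 at [629.8  99.2 202.1] yaw 121.8 q7 2.01 w 51.3 gf 0.0 F [-0.7  1.2  0.2]
-> dx -0.0008 dy 0.0005 dz 0.1421 az -0.009
-> dx 0.0000 dy 0.0000 dz 0.0255 az -0.000
```

```bash

python3 -m pendant '[{"grip":0.5,"dx":-0.0005,"dy":0.0005,"dz":0.05,"ax":0,"ay":0,"az":-0.008},{"grip":0.5,"dx":-0.0005,"dy":0.0005,"dz":0.1,"ax":0,"ay":0,"az":-0.008},{"grip":0.5,"dx":-0.0005,"dy":0.0005,"dz":0.14,"ax":0,"ay":0,"az":-0.008},{"grip":0.5,"dx":-0.0005,"dy":0.0005,"dz":0.16,"ax":0,"ay":0,"az":-0.008},{"grip":0.5,"dx":-0.0005,"dy":0.0005,"dz":0.167,"ax":0,"ay":0,"az":-0.008},{"grip":0.5,"dx":-0.0005,"dy":0.0005,"dz":0.167,"ax":0,"ay":0,"az":-0.008},{"grip":0,"dx":-0.0005,"dy":0.0005,"dz":0.167,"ax":0,"ay":0,"az":-0.008},{"grip":0,"dx":-0.0005,"dy":0.0005,"dz":0.167,"ax":0,"ay":0,"az":-0.008}]' 60
python3 -m pendant '[{"grip":0,"dx":0,"dy":0,"dz":0,"ax":0,"ay":0,"az":0},{"grip":0,"dx":0,"dy":0,"dz":0,"ax":0,"ay":0,"az":0}]'
python3 -m pendant '[{"grip":0,"dx":0,"dy":0,"dz":-0.03,"ax":0,"ay":0,"az":0},{"grip":0,"dx":0,"dy":0,"dz":-0.08,"ax":0,"ay":0,"az":0},{"grip":0,"dx":0,"dy":0,"dz":-0.13,"ax":0,"ay":0,"az":0},{"grip":0,"dx":0,"dy":0,"dz":-0.165,"ax":0,"ay":0,"az":0},{"grip":0,"dx":0,"dy":0,"dz":-0.165,"ax":0,"ay":0,"az":0},{"grip":0,"dx":0,"dy":0,"dz":-0.165,"ax":0,"ay":0,"az":0}]'
python3 -c "
from h import *
plan((468.3,10,200,122),(468.3,10,130,115))"
```

```text
t: 28.25
ee_pos: [631.0, 100.4, 37.7]
tcp_rot: [0.001, -0.279, 0.96, 0.0]
wrist_force: [-3.3, 0.8, 9.8]
width: 10.5
grasp_force: 58.9
t: 28.5
ee_pos: [631.1, 100.4, 37.7]
tcp_rot: [0.001, -0.279, 0.96, 0.0]
wrist_force: [-2.8, 0.3, 7.8]
width: 10.4
grasp_force: 59.2
t: 29.25
ee_pos: [629.9, 100.4, 201.0]
tcp_rot: [-0.0, -0.28, 0.96, 0.0]
wrist_force: [-1.2, 0.6, -2.3]
width: 10.4
grasp_force: 59.1
t 29.25 at [629.9 100.4 201. ] yaw 122.5 q7 2.03 w 10.4 gf 59.1 F [-1.2  0.6 -2.3]
-> dx 0.1849 dy 0.0105 dz 0.0010 az 0.008
-> dx 0.0000 dy 0.0000 dz 0.0700 az 0.122
```

```bash

python3 -m pendant '[{"grip":0,"dx":0.05,"dy":0.003,"dz":0,"ax":0,"ay":0,"az":0.006},{"grip":0,"dx":0.1,"dy":0.006,"dz":0,"ax":0,"ay":0,"az":0.006},{"grip":0,"dx":0.15,"dy":0.008,"dz":0,"ax":0,"ay":0,"az":0.006},{"grip":0,"dx":0.185,"dy":0.0105,"dz":0,"ax":0,"ay":0,"az":0.006},{"grip":0,"dx":0.185,"dy":0.0105,"dz":0,"ax":0,"ay":0,"az":0.006},{"grip":0,"dx":0.185,"dy":0.0105,"dz":0.02,"ax":0,"ay":0,"az":0.006},{"grip":0,"dx":0.185,"dy":0.0105,"dz":0.04,"ax":0,"ay":0,"az":0.006},{"grip":0,"dx":0.185,"dy":0.0105,"dz":0.04,"ax":0,"ay":0,"az":0.006}]'
python3 -m pendant '[{"grip":0,"dx":0,"dy":0,"dz":0,"ax":0,"ay":0,"az":0},{"grip":0,"dx":0,"dy":0,"dz":0,"ax":0,"ay":0,"az":0}]'
python3 -c "
from h import *
c=cam('scene','s4'); print(lid(c,160-16,160+4,(468,10)),lid(cam('top'),144,164,(468,10)))
plan((468.3,10,131,122))"
```

```text
t: 30.25
ee_pos: [467.8, 9.9, 159.7]
tcp_rot: [-0.002, -0.277, 0.961, -0.0]
wrist_force: [-0.2, 0.8, -0.6]
width: 10.3
grasp_force: 59.0
t: 30.5
ee_pos: [469.1, 9.9, 161.9]
tcp_rot: [0.0, -0.277, 0.961, -0.0]
wrist_force: [0.6, -0.0, -1.6]
width: 10.5
grasp_force: 59.0Traceback (most recent call last):
  File "<string>", line 3, in <module>
    c=cam('scene','s4'); print(lid(c,160-16,160+4,(468,10)),lid(cam('top'),144,164,(468,10)))
                                                            ~~~^^^^^^^^^^^^^^^^^^^^^^^^^^^^^
  File "h.py", line 33, in lid
    cx=(np.percentile(P,.5,axis=0)+np.percentile(P,99.5,axis=0))/2
        ~~~~~~~~~~~~~^^^^^^^^^^^^^
    return _quantile_unchecked(
        a, q, axis, out, overwrite_input, method, keepdims, weights)
    return _ureduce(a,
                    func=_quantile_ureduce_func,
    ...<5 lines>...
                    overwrite_input=overwrite_input,
                    method=method)
    r = func(a, **kwargs)
    result = _quantile(arr,
                       quantiles=q,
    ...<2 lines>...
                       out=out,
                       weights=wgt)
    slices_having_nans = np.isnan(arr[-1, ...])
                                  ~~~^^^^^^^^^
IndexError: index -1 is out of bounds for axis 0 with size 0
```

```bash

python3 -m pendant '[{"grip":0,"dx":0.0005,"dy":0,"dz":0.015,"ax":0,"ay":0,"az":0},{"grip":0,"dx":0.0005,"dy":0,"dz":0.025,"ax":0,"ay":0,"az":0},{"grip":0,"dx":0.0005,"dy":0,"dz":0.03,"ax":0,"ay":0,"az":0},{"grip":0,"dx":0.0005,"dy":0,"dz":0.03,"ax":0,"ay":0,"az":0}]'
python3 -m pendant '[{"grip":0,"dx":0,"dy":0,"dz":0.002,"ax":0,"ay":0,"az":0},{"grip":0,"dx":0,"dy":0,"dz":0.003,"ax":0,"ay":0,"az":0},{"grip":0,"dx":0,"dy":0,"dz":0.003,"ax":0,"ay":0,"az":0}]'
python3 -m pendant '[{"grip":0,"dx":0,"dy":0,"dz":0.002,"ax":0,"ay":0,"az":0},{"grip":0,"dx":0,"dy":0,"dz":0.003,"ax":0,"ay":0,"az":0},{"grip":0,"dx":0,"dy":0,"dz":0.003,"ax":0,"ay":0,"az":0}]'
```

```text
t: 31.1
ee_pos: [468.0, 9.5, 130.8]
tcp_rot: [-0.0, -0.277, 0.961, -0.0]
wrist_force: [0.4, 0.9, -0.4]
width: 10.2
grasp_force: 59.0
t: 31.48
ee_pos: [468.2, 9.6, 128.4]
tcp_rot: [0.0, -0.277, 0.961, 0.0]
wrist_force: [0.1, 0.6, -1.9]
width: 10.4
grasp_force: 59.0
t: 31.85
ee_pos: [468.1, 9.6, 125.2]
tcp_rot: [-0.0, -0.277, 0.961, -0.0]
wrist_force: [0.5, 0.4, -2.0]
width: 10.0
grasp_force: 59.0
```

```bash

python3 -m pendant '[{"grip":0,"dx":0,"dy":0,"dz":0.001,"ax":0,"ay":0,"az":0},{"grip":0,"dx":0,"dy":0,"dz":0.002,"ax":0,"ay":0,"az":0},{"grip":0,"dx":0,"dy":0,"dz":0.002,"ax":0,"ay":0,"az":0}]'
python3 -m pendant '[{"grip":0,"dx":0,"dy":0,"dz":0.001,"ax":0,"ay":0,"az":0},{"grip":0,"dx":0,"dy":0,"dz":0.002,"ax":0,"ay":0,"az":0},{"grip":0,"dx":0,"dy":0,"dz":0.002,"ax":0,"ay":0,"az":0}]'
python3 -m pendant '[{"grip":0,"dx":0,"dy":0,"dz":0.001,"ax":0,"ay":0,"az":0},{"grip":0,"dx":0,"dy":0,"dz":0.001,"ax":0,"ay":0,"az":0},{"grip":0,"dx":0,"dy":0,"dz":0.001,"ax":0,"ay":0,"az":0}]'
```

```text
t: 32.22
ee_pos: [468.1, 9.5, 123.2]
tcp_rot: [-0.0, -0.277, 0.961, -0.0]
wrist_force: [0.1, -0.4, 0.2]
width: 10.3
grasp_force: 59.0
t: 32.6
ee_pos: [468.3, 9.5, 122.1]
tcp_rot: [0.0, -0.276, 0.961, 0.0]
wrist_force: [-8.0, -0.6, 22.4]
width: 10.6
grasp_force: 62.2
t: 32.98
ee_pos: [468.4, 9.5, 121.9]
tcp_rot: [0.0, -0.276, 0.961, 0.0]
wrist_force: [-16.1, -1.3, 45.4]
width: 10.4
grasp_force: 65.3
```

The lid has dropped to about 4 mm above home. I'll ease off the pressure and screw clockwise along the thread pitch.

```bash

python3 -m pendant '[{"grip":0,"dx":0,"dy":0,"dz":-0.0015,"ax":0,"ay":0,"az":0},{"grip":0,"dx":0,"dy":0,"dz":-0.0015,"ax":0,"ay":0,"az":0.13},{"grip":0,"dx":0,"dy":0,"dz":-0.0015,"ax":0,"ay":0,"az":0.26},{"grip":0,"dx":0,"dy":0,"dz":-0.0011,"ax":0,"ay":0,"az":0.38},{"grip":0,"dx":0,"dy":0,"dz":-0.0007,"ax":0,"ay":0,"az":0.5},{"grip":0,"dx":0,"dy":0,"dz":-0.0007,"ax":0,"ay":0,"az":0.5}]'
python3 -m pendant '[{"grip":0,"dx":0,"dy":0,"dz":0.0004,"ax":0,"ay":0,"az":0.12},{"grip":0,"dx":0,"dy":0,"dz":0.0008,"ax":0,"ay":0,"az":0.24},{"grip":0,"dx":0,"dy":0,"dz":0.0012,"ax":0,"ay":0,"az":0.36},{"grip":0,"dx":0,"dy":0,"dz":0.0016,"ax":0,"ay":0,"az":0.48},{"grip":0,"dx":0,"dy":0,"dz":0.002,"ax":0,"ay":0,"az":0.6},{"grip":0,"dx":0,"dy":0,"dz":0.002,"ax":0,"ay":0,"az":0.6}]'
python3 -c "
from h import *
plan();print(env.read_state()['torque'])"
```

```text
t: 33.72
ee_pos: [468.2, 9.7, 120.9]
tcp_rot: [-0.0, -0.031, 1.0, -0.0]
wrist_force: [-0.4, -0.7, -1.4]
width: 10.3
grasp_force: 59.0
t: 34.48
ee_pos: [468.2, 9.6, 119.0]
tcp_rot: [-0.0, 0.265, 0.964, -0.0]
wrist_force: [0.2, -0.5, -0.6]
width: 10.3
grasp_force: 59.0
t 34.48 at [468.2   9.6 119. ] yaw 59.3 q7 1.14 w 10.3 gf 59.0 F [ 0.2 -0.5 -0.6]
[-0.03209608 -0.0359766   0.04760757]
```

```bash

python3 -m pendant '[{"grip":0,"dx":0,"dy":0,"dz":0.0005,"ax":0,"ay":0,"az":0.12},{"grip":0,"dx":0,"dy":0,"dz":0.0009,"ax":0,"ay":0,"az":0.24},{"grip":0,"dx":0,"dy":0,"dz":0.0013,"ax":0,"ay":0,"az":0.36},{"grip":0,"dx":0,"dy":0,"dz":0.0015,"ax":0,"ay":0,"az":0.43},{"grip":0,"dx":0,"dy":0,"dz":0.0015,"ax":0,"ay":0,"az":0.43}]'
python3 -c "
from h import *
plan();print(env.read_state()['torque'])"
python3 -m pendant '[{"grip":0,"dx":0,"dy":0,"dz":0.0003,"ax":0,"ay":0,"az":0.08},{"grip":0,"dx":0,"dy":0,"dz":0.0006,"ax":0,"ay":0,"az":0.13},{"grip":0,"dx":0,"dy":0,"dz":0.0006,"ax":0,"ay":0,"az":0.13}]'
python3 -c "
from h import *
plan();print(env.read_state()['torque'])"
```

```text
t: 35.1
ee_pos: [468.4, 9.6, 117.6]
tcp_rot: [0.0, 0.464, 0.886, 0.0]
wrist_force: [0.4, -0.2, 3.5]
width: 10.1
grasp_force: 59.6
t 35.1 at [468.4   9.6 117.6] yaw 34.7 q7 0.77 w 10.1 gf 59.6 F [ 0.4 -0.2  3.5]
[-0.07410563 -0.0304862  -0.12876571]
t: 35.48
ee_pos: [469.0, 9.6, 117.6]
tcp_rot: [0.0, 0.521, 0.854, 0.001]
wrist_force: [-1.4, -0.4, 16.4]
width: 10.3
grasp_force: 61.4
t 35.48 at [469.    9.6 117.6] yaw 27.3 q7 0.66 w 10.3 gf 61.4 F [-1.4 -0.4 16.4]
[-0.12845592  0.4037318   0.27765269]
```

It is at the predicted home height of 117.6, and further turning no longer lowers it. I'll release, retreat and check.

```bash

python3 -m pendant '[{"grip":0,"dx":0,"dy":0,"dz":-0.0005,"ax":0,"ay":0,"az":0},{"grip":0.3,"dx":0,"dy":0,"dz":-0.0005,"ax":0,"ay":0,"az":0},{"grip":0.5,"dx":0,"dy":0,"dz":-0.0005,"ax":0,"ay":0,"az":0},{"grip":0.5,"dx":0,"dy":0,"dz":-0.001,"ax":0,"ay":0,"az":0},{"grip":0.5,"dx":0,"dy":0,"dz":-0.04,"ax":0,"ay":0,"az":0},{"grip":0.5,"dx":0,"dy":0,"dz":-0.08,"ax":0,"ay":0,"az":0},{"grip":0.5,"dx":0,"dy":0,"dz":-0.1,"ax":0,"ay":0,"az":0},{"grip":0.5,"dx":0,"dy":0,"dz":-0.1,"ax":0,"ay":0,"az":0}]'
python3 - <<'E'
from h import *
plan()
for n in('wrist','scene'):
    c=cam(n,'end_'+n); print(lid(c,102,122,(469,9)))
    W=cloud(c); m=(np.hypot(W[...,0]-468.5,W[...,1]-9.5)<51)&(abs(W[...,2]-102)<7); P=W[m]
    d=np.hypot(*(P[:,:2]-[468.5,9.5]).T); A=np.c_[P[:,:2]-[468.5,9.5],np.ones(len(P))]; k=np.linalg.lstsq(A,P[:,2],rcond=None)[0]; print('panel z',k[2].round(2),'slope',k[:2].round(3))
E
```

```text
t: 36.48
ee_pos: [468.8, 9.9, 218.0]
tcp_rot: [0.0, 0.522, 0.853, 0.001]
wrist_force: [0.5, -0.1, -0.4]
width: 42.6
grasp_force: 0.0
t 36.48 at [468.8   9.9 218. ] yaw 27.1 q7 0.46 w 42.6 gf 0.0 F [ 0.5 -0.1 -0.4]
(array([468.3,  10.7]), 54.2, array([468.1,  10.2]), array([11.4, 65.7]), 117.2)
panel z 103.22 slope [-0.001 -0.   ]
(array([470.7,   9.7]), 55.8, array([469.2,   8.6]), array([16.2, 62.5]), 116.1)
panel z 102.34 slope [-0.003  0.004]
```

View pics/end_scene.png

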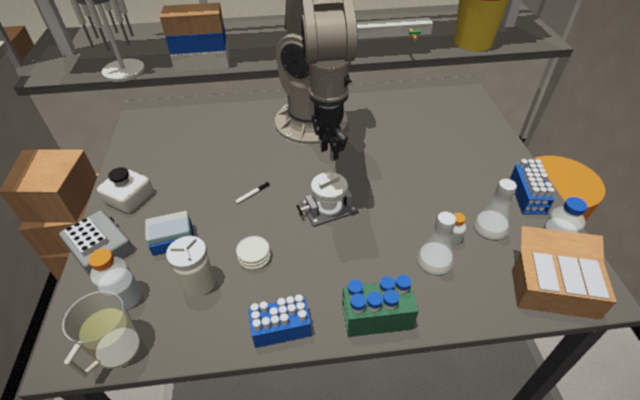

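The lid is on square at (329,187), with its fin 10° clockwise past the original position (75–85° past the thread starts, which is home). The panel is level at 102–103 mm. No loose beakers remain and the other items haven't moved, so I'm handing in.

```bash
python3 -c "
from cell import env
print(env.sign_off())"
```

```text
the job is handed in; nothing more can be done
None
```

The job is handed in at about 36 s: the three beakers present (2, 3 and 4) are nested upright in the jar and the lid is screwed home, square and level, with no bystander seen to move; sign-off returned no verdict.

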